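# Make up a plating kit and a titration kit from the bench stock

### The job

Make up two kits from the things on the bench. The petri dish and the short vial go in the oblong tray: the dish in the middle of the large bay, the vial in the middle of the small bay; the timer and the dropper bottle go in the round tray: the timer in the middle of the larger part, the bottle in the middle of the smaller part. Set each one down upright and flat on the tray floor rather than dropping it, and leave the red-capped bottle, the beaker and the forceps where they are.

Things in the scene. Friction and masses are not known exactly. Their poses are not given: they have to be found in the camera images.
- petri_dish: Round flat clear dish with lid and pale beige filling, 62 mm diameter, 15 mm high, 30 g or so; the wide rim that is gripped runs from 4 mm to 15 mm height. Lies flat near the bench's front edge, in the row of things right of the trays (a pink dish far at the back is scenery). Origin at the centre of its underside, z up.
- timer: Small white lab timer with a display and buttons on top, a flat box 66 mm (own x) by 62 mm (own y) by 18 mm high, lying flat, display up, in the row of things right of the trays; may be turned up to 0.35 rad either way. Origin at the centre of its underside, z up.
- short_vial: Short round screw-cap vial with brown filling and a white cap, 20 mm diameter, 51 mm high, standing upright in the row of things right of the trays. Origin at the centre of its underside, z up. (A longer slim vial with a white cap stands inside the spectrophotometer: not this one.)
- dropper_bottle: Round amber glass bottle with a grey cap, body 38 mm diameter, cap 25 mm diameter from 58 mm height to the top at 78 mm, standing upright in the row of things right of the trays (one far at the back is scenery). Origin at the centre of its underside, z up.
- oblong_tray: Fixed grey rectangular tray, 183 (own x) x 120 (own y) mm; floor 3 mm, walls 3 mm, rim 11 mm over the bench. A rib 10 mm high along own y parts it into a large bay (114 x 114 mm inside, centre at own x -31.5 mm) and a small bay (60 x 114 mm, centre at own x +58.5 mm), both at y 0. Own x points roughly away from the robot. Origin: centre of underside, on the bench. The trays stand in either order.
- round_tray: Fixed grey round tray, 206 mm diameter; floor 3 mm, wall 3 mm, rim 11 mm over the bench. A rib 10 mm high along own y at own x +20 mm parts it into a larger part (middle at own x -41 mm, y 0) and a smaller part (middle at own x +60.5 mm, y 0). Own x points roughly away from the robot. Origin: centre of underside, on the bench.
- reagent_bottle: Bystander, not to be moved: white-labelled clear bottle with a red cap, 47 mm diameter, 95 mm high, standing just beyond the trays by the spectrophotometer (other bottles far at the back are scenery). The spectrophotometer is 0.21 m high, its open lid about 0.4 m; it stands behind the row of things: carry round its front or high. Origin at the centre of its underside.
- beaker: Bystander, not to be moved: glass beaker, 72 mm diameter, 92 mm high, standing near the front edge at the right end of the row of things. Origin at the centre of its underside.
- forceps: Bystander, not to be moved: steel forceps, 125 mm long (own y), 9 mm wide, 11 mm high, lying left of the trays. Origin at the middle of its underside.
Mind the look-alikes: they are no part of the job. What is shaped like the timer but black or green is not meant.

How it is judged:
By the outcome, as a careful person would: the job done as asked, in the order asked, and still so for the second after the job is handed in, with the robot touching nothing.
It also fails if it takes over 136 s, if anything falls off the work surface, if the arm or the gripper's body presses on something with over 40 N, if the wrist force passes 120 N, or if a joint passes its speed limit or range.

### The arm

A 6-joint arm with a two-finger parallel gripper is mounted at the origin on a cart in front of the work surface, level with it; the furniture and walls round the work are solid. World frame = base frame: x ahead of the robot, y to its left, z up, the work surface at z = 0. Lengths are in m, angles in rad, forces in N, time in s.
With the tool pointing down it reaches from about 0.225 to 0.875 m from the base axis. Payload 3.4 kg.
Tool frame: the origin (TCP) lies at the very end of the fingers, on their centre line; the grasp point (between the pads) lies 19 mm behind it; z points along the fingers, y is the line along which they close (so a half turn about z gives the same grasp; the last joint's range is limited). The gripper opens to 85 mm and grips with 20 to 120 N. Pads are 22 mm wide; open, the fingers measure 114 mm over their backs; the gripper's body (76 mm by 85 mm) begins 54 mm behind the grasp point. The pads swing forward as they close: fully open they stand 13 mm farther back than shut.
Start: joints at [-0.121, 0.276, 1.505, -0, 1.361, -0.121], TCP at [0.575, -0, 0.231] pointing down, gripper open.
Joint ranges: [-2.89, 2.89], [-0.75, 2.08], [0.22, 2.7], [-1.18, 4.32], [0.11, 2.71], [-2.7, 2.7]. Speed limits (rad/s): [2.57, 2.57, 3.14, 3.14, 3.14, 3.14].

### API

Orientations are given as a unit quaternion [w, x, y, z].
In Python, from rig import manip gives the robot as it stands. The module is installed in compiled form; this text tells all that it offers.
- The arm moves only by the tool play_rows, never from a script. Its argument "motion" is a list of rows, each a list of 5 numbers: the shift along the tool's x, y, z in units of 40 mm (1.0 is 40 mm), then the turn about the tool's z in units of 10 degrees (1.0 is 10 degrees), then the finger opening in mm, from 0 to 85.4. A call has 1 to 5 rows; each row is the pose to reach, as a shift and turn from the pose commanded when the call began, along the tool's axes at that moment; what a row does not reach only later rows make up. A row lasts 1/8 s, in which the tool goes at most 62.5 mm and 10.7 degrees, less where a joint would pass 70% of its speed; a pose out of reach is approached as far as the arm can. A call with a gripper value outside its range is refused whole. The fingers move at their own pace and stop on an object; "newtons" is the grip in N (left out, the last holds). Time passes only in rows, so rows that repeat a pose let the fingers close. It gives the time, the measured TCP pose, the force, the opening and the grip force at its end, in the units of the state.
- manip.get_state(): the state, without advancing time (a new reading comes with each control period).
- manip.get_image(name): name is "scene" or "side" or "wrist"; returns a dict with "img" (384x512x3 uint8, red, green, blue), "range_z" (384x512 float32, m along the optical axis (not along the pixel's ray), 0 where there is no reading), "fx", "fy", "cx", "cy" (pixels), "D" ([k1, k2, p1, p2, k3] as OpenCV has them; the pictures are not rectified), "R" (3x3) and "t" (3): a world point X has camera coordinates R X + t. Camera axes: x right, y down, z forward; pixel columns grow to the right and rows downward; lengths in m; the calibration is good to about 2 mm. A picture is of the moment at which its call begins.
- manip.sign_off(): hands the job in; it is judged then, once.
The state is a dict: "clock": time; "qpos": joint angles; "qd": joint speeds; "effort": joint torques, N m; "position": TCP position; "ee_rot": TCP orientation; "contact_force": force on the tool from outside, world axes, zero at the start; "moment": the same for the moment, N m; "width": finger opening in m; "gripper_force": force on a finger pad.
Only numpy, scipy, OpenCV 4.12 (cv2) and the standard library are available. Lean on these libraries where they do the work, as an engineer would, in place of code of your own. Each camera call takes 0.05 s, during which the arm holds its last target. There are 200 camera calls.

## Working session

There is one attempt and no reset: what is moved stays moved. The work goes in short steps, Python scripts to look and compute and a tool call to move; the robot and the scene stay as the last step left them, time stands still between calls to the robot, and variables do not carry over. Pictures are saved under pics/ and viewed, at most 14 in all, crops included, and the job is handed in when it is done.

Besides the shell and the picture viewer there is one more tool, called after "Emit:" as name([rows], argument=value, ...), one row to a line, values as JSON. play_rows: Moves the arm, as the interface text tells. Its arguments: {"type":"object","properties":{"motion":{"type":"array","items":{"type":"array","items":{"type":"number"}}},"newtons":{"type":"number"}},"required":["motion"]}

```bash
mkdir -p pics; cat > h.py <<'E'
import numpy as np, cv2, pickle
from rig import manip
def grab(n,tag):
    d=manip.get_image(n); pickle.dump(d,open(f'pics/{tag}.pkl','wb'))
    cv2.imwrite(f'pics/{tag}.png',d['img'][:,:,::-1]); return d
def load(tag): return pickle.load(open(f'pics/{tag}.pkl','rb'))
def K(d): return np.array([[d['fx'],0,d['cx']],[0,d['fy'],d['cy']],[0,0,1.]])
def plane(d,uv,z):
    p=cv2.undistortPoints(np.array(uv,float).reshape(-1,1,2),K(d),np.array(d['D'],float)).reshape(-1,2)
    R=np.array(d['R']);t=np.array(d['t']);c=-R.T@t
    r=np.c_[p,np.ones(len(p))]@R
    return c+r*((z-c[2])/r[:,2])[:,None]
def cloud(d):
    h,w=d['range_z'].shape; v,u=np.mgrid[:h,:w]
    p=cv2.undistortPoints(np.c_[u.ravel(),v.ravel()].astype(float).reshape(-1,1,2),K(d),np.array(d['D'],float)).reshape(-1,2)
    Z=d['range_z'].ravel()[:,None]
    X=(np.c_[p,np.ones(len(p))]*Z-np.array(d['t']))@np.array(d['R'])
    X[Z[:,0]==0]=np.nan
    return X.reshape(h,w,3)
E
python3 - <<'E'
from h import *
for n in ['scene','side']:
    d=grab(n,n+'0'); print(n,-np.array(d['R']).T@d['t'],d['fx'])
d=grab('wrist','wrist0');print(-np.array(d['R']).T@d['t'],d['fx'])
a=[cv2.imread(f'pics/{n}0.png') for n in('scene','side')]
print(manip.get_state())
E
```

```text
scene [-0.78793495 -0.9941067   0.86251478] 364.68117982485126
side [ 0.14146331 -1.35978778  0.96207154] 381.2003879381701
[0.57484976 0.06913482 0.37387304] 314.65676493864186
{'clock': 0.15, 'qpos': array([-1.20980168e-01,  2.76456191e-01,  1.50584002e+00, -6.47889039e-06,
        1.36068960e+00, -1.20989518e-01]), 'qd': array([-7.78563963e-04, -3.08480790e-03, -2.81699495e-03, -3.02025043e-03,
       -7.03705708e-06,  7.28714643e-05]), 'effort': array([ 9.65923646e-04, -4.17143512e+01, -2.46032345e+01, -1.26433165e-04,
        7.58384820e-03, -3.43765259e-05]), 'position': array([5.74610840e-01, 5.09995801e-05, 2.30635653e-01]), 'ee_rot': array([-5.46448959e-04,  7.07102824e-01,  7.07110395e-01, -4.32002966e-04]), 'contact_force': array([-0.88509476, -0.79437384, -0.37623766]), 'moment': array([-0.01951914, -0.02513425,  0.01588781]), 'gripper_force': 0.0, 'width': 0.08542626946035545}
```

View pics/scene0.png

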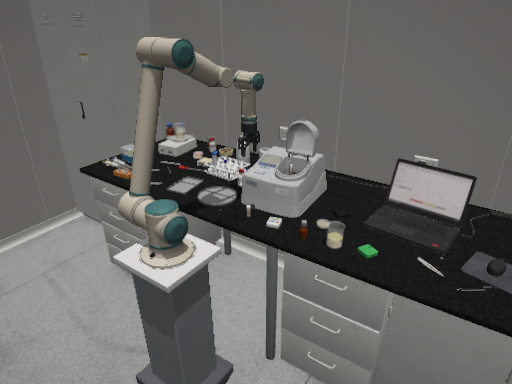

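View pics/side0.png

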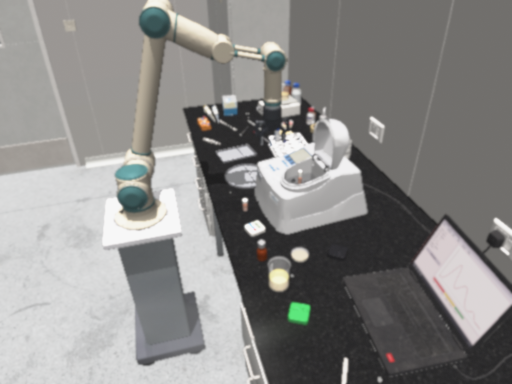

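View pics/wrist0.png

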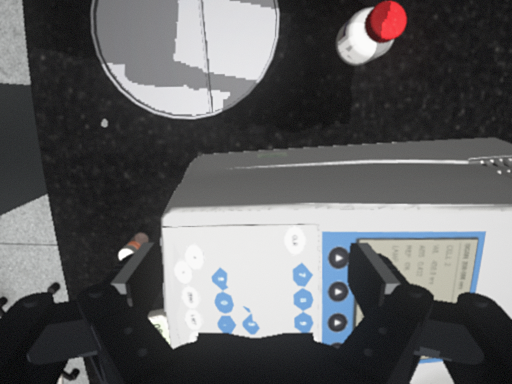

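The scene view shows, left to right: oblong tray (185,185), round tray (217,196), vial (249,211), timer (274,222), amber bottle (304,229), dish (323,223) and beaker (335,235). The side view shows the same row: vial (245,204), timer (255,228), bottle (262,250), dish (300,254), beaker (279,275). The wrist view shows the round tray (185,40), its rib near column 207, and the red cap (388,20).

```bash
python3 - <<'E'
from h import *
np.set_printoptions(precision=4,suppress=True)
for n,pts in (('side0',dict(vial=(245,208,0),timer=(255,228,.018),bottle=(262,242,.078),dish=(300,254,.015),oblong=(237,153,.003),round=(244,177,.003),beaker=(279,280,0),forceps=(212,141,0))),('scene0',dict(vial=(249,216,0),timer=(274,222,.018),bottle=(304,235,0),dish=(323,223,.015),beaker=(335,245,0),oblong=(185,185,.003),round=(217,196,.003)))):
    d=load(n);X=cloud(d)
    for k,(u,v,z) in pts.items(): print(n,k,plane(d,[(u,v)],z)[0],X[v,u])
a=[cv2.resize(load(n)['img'][y0:y1,x0:x1,::-1],(800,600),interpolation=cv2.INTER_CUBIC) for n,y0,y1,x0,x1 in (('side0',100,295,180,440),('scene0',150,262,150,300))]
cv2.imwrite('pics/c1.png',a[0])
E
```

```text
side0 vial [ 0.43   -0.0895 -0.    ] [ 0.4256 -0.1089  0.0147]
side0 timer [ 0.4296 -0.251   0.018 ] [ 0.4287 -0.2542  0.0207]
side0 bottle [ 0.4141 -0.4019  0.078 ] [ 0.413  -0.4056  0.0815]
side0 dish [ 0.5453 -0.4351  0.015 ] [ 0.5462 -0.4329  0.0127]
side0 oblong [0.509  0.3936 0.003 ] [ 0.5104  0.4    -0.0005]
side0 round [0.4857 0.1487 0.003 ] [0.4851 0.1462 0.0046]
side0 beaker [ 0.4389 -0.5177  0.    ] [ 0.4213 -0.5675  0.0568]
side0 forceps [0.408  0.5806 0.    ] [0.4074 0.5758 0.0024]
scene0 vial [ 0.4217 -0.106   0.    ] [ 0.4199 -0.1073  0.0013]
scene0 timer [ 0.4159 -0.2492  0.018 ] [ 0.4147 -0.25    0.0189]
scene0 bottle [ 0.422  -0.3993  0.    ] [ 0.3996 -0.4103  0.0159]
scene0 dish [ 0.5365 -0.4334  0.015 ] [ 0.5379 -0.4328  0.0141]
scene0 beaker [ 0.4266 -0.5417  0.    ] [ 0.4008 -0.5513  0.0184]
scene0 oblong [0.4972 0.3907 0.003 ] [0.4839 0.3764 0.0119]
scene0 round [0.4933 0.1527 0.003 ] [0.493  0.1525 0.0032]
```

View pics/c1.png

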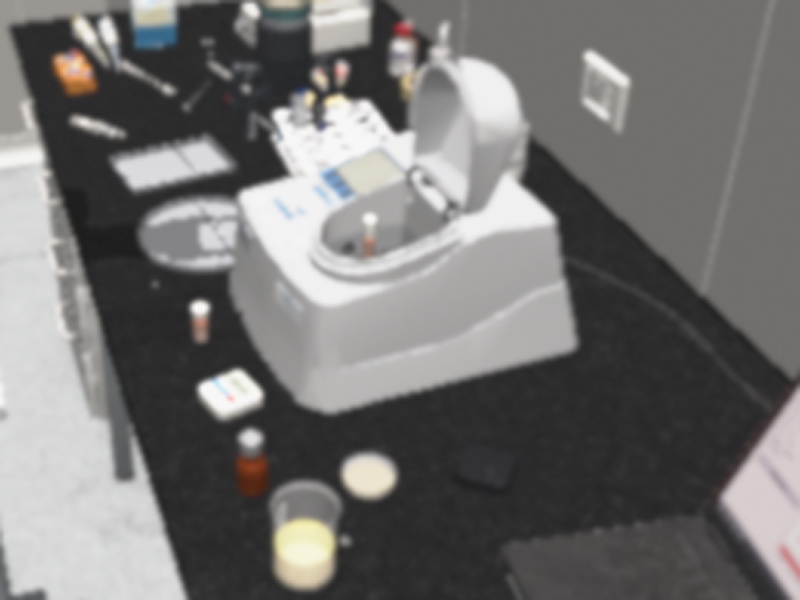

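The crop confirms the row: the vial (200,320), white timer (231,394), amber bottle (251,465), beige dish (368,475) and beaker (305,545). I'll look at the trays from above with the wrist camera.

Emit:
play_rows([
  [1.2,-0.6,-0.8,0,85],
  [2.4,-1.2,-1.6,0,85],
  [3.6,-1.8,-2.4,0,85],
  [4.8,-2.4,-3.2,0,85],
  [5.5,-3,-3.75,0,85],
])

```text
clock: 0.78
position: [0.4541, 0.2221, 0.3826]
ee_rot: [0.0, 0.706, 0.708, 0.001]
contact_force: [-0.1, 0.6, -0.5]
width: 0.0849
gripper_force: 0.0
```

Emit:
play_rows([
  [0,0,0,0,85],
  [0,0,0,0,85],
])

```text
clock: 1.02
position: [0.455, 0.2196, 0.3806]
ee_rot: [0.0, 0.707, 0.707, -0.001]
contact_force: [1.0, -0.3, 0.2]
width: 0.0854
gripper_force: 0.0
```

```bash
python3 - <<'E'
from h import *
np.set_printoptions(precision=4,suppress=True)
d=grab('wrist','wrist1');print(-np.array(d['R']).T@d['t'],d['R'])
s=manip.get_state();print(s['position'],s['qpos'])
E
```

```text
[0.4552 0.2888 0.5239] [[ 1.     -0.0003 -0.0003]
 [-0.0002 -0.9626  0.2708]
 [-0.0004 -0.2708 -0.9626]]
[0.4552 0.2192 0.3802] [ 0.3115  0.121   1.3478 -0.0008  1.6745  0.3123]
```

View pics/wrist1.png

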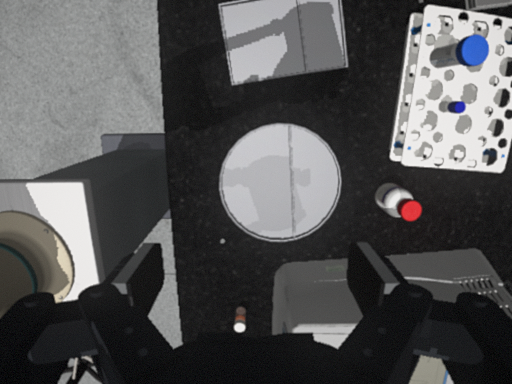

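The wrist view shows the oblong tray (285,40), its rib near column 303, and the round tray (280,182), with its rib near column 291. Also in view are the red-capped bottle (400,200) and the vial (240,320).

```bash
cat > trays.py <<'E'
from h import *
np.set_printoptions(precision=4,suppress=True)
d=load('wrist1');X=cloud(d);g=cv2.cvtColor(d['img'],cv2.COLOR_RGB2GRAY)
for name,(x0,x1,y0,y1) in dict(oblong=(205,358,0,95),round=(208,350,112,250)).items():
    m=np.zeros_like(g);m[y0:y1,x0:x1]=(g[y0:y1,x0:x1]>75)*255
    m=cv2.morphologyEx(m,cv2.MORPH_CLOSE,np.ones((5,5)))
    c=max(cv2.findContours(m,cv2.RETR_EXTERNAL,cv2.CHAIN_APPROX_NONE)[0],key=cv2.contourArea)
    P=plane(d,c.reshape(-1,2),.011)[:,:2]
    if name=='round':
        A=np.c_[2*P,np.ones(len(P))];s=np.linalg.lstsq(A,(P**2).sum(1),rcond=None)[0]
        print(name,s[:2],2*np.sqrt(s[2]+s[:2]@s[:2]))
    else: print(name,cv2.minAreaRect((P*1000).astype(np.float32)),cv2.boxPoints(cv2.minAreaRect((P*1000).astype(np.float32))))
    # rib: dark thin lines (black-hat) 
    bh=cv2.morphologyEx(g,cv2.MORPH_BLACKHAT,np.ones((1,7)))
    xs=range(270,315)
    rows=range(y0+18,y1-20,4)
    pts=[(xs[0]+int(np.argmax(bh[r,xs[0]:xs[-1]])),r) for r in rows]
    Q=plane(d,pts,.006)[:,:2];print(np.c_[pts,Q][::3])
    f=np.polyfit(Q[:,1],Q[:,0],1);e=np.abs(np.polyval(f,Q[:,1])-Q[:,0]);k=e<np.median(e)*2+.001
    f=np.polyfit(Q[k,1],Q[k,0],1);print('rib x=',f,k.sum(),len(k))
    z=X[y0:y1,x0:x1,2];print('z med',np.nanmedian(z))
E
python3 trays.py
python3 - <<'E'
import cv2;g=cv2.imread('pics/wrist1.png');cv2.imwrite('pics/c2.png',cv2.resize(g[0:250,200:360],(384*1,600),interpolation=cv2.INTER_CUBIC))
E
```

```text
oblong ((498.5628356933594, 394.49530029296875), (184.9672393798828, 124.20550537109375), 9.086196899414062) [[397.4324 441.2137]
 [417.047  318.5668]
 [599.6932 347.7769]
 [580.0787 470.4238]]
[[276.      18.       0.4867   0.4183]
 [300.      30.       0.5236   0.4013]
 [301.      42.       0.5256   0.3838]
 [303.      54.       0.5292   0.3662]
 [305.      66.       0.5328   0.3484]]
rib x= [-0.17    0.5916] 12 15
z med 0.0032263389937567033
round [0.4969 0.1578] 0.20584751552624653
[[288.     130.       0.5085   0.2491]
 [289.     142.       0.5106   0.2296]
 [290.     154.       0.5128   0.2098]
 [290.     166.       0.5134   0.1896]
 [291.     178.       0.5156   0.169 ]
 [291.     190.       0.5163   0.148 ]
 [292.     202.       0.5187   0.1265]
 [292.     214.       0.5194   0.1046]
 [293.     226.       0.5219   0.0821]]
rib x= [-0.0759  0.5282] 25 25
z med 0.0024453882896599954
```

View pics/c2.png

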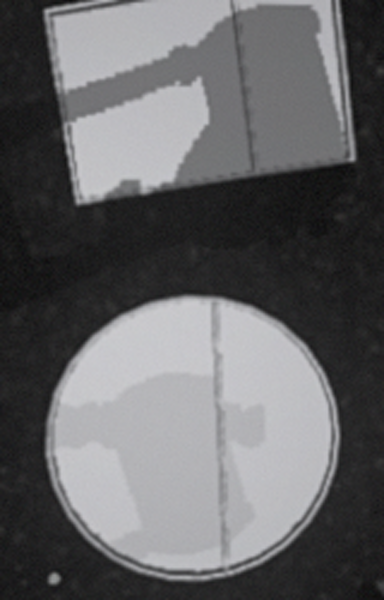

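The crop shows both trays and their ribs clearly. The fits agree with the given sizes: round tray 206 mm, oblong tray 185 x 124 mm, and both ribs where expected. Next I'll look at the row.

Emit:
play_rows([
  [-1.3,-0.3,0,0,85],
  [-2.6,-0.6,0,0,85],
  [-3.9,-0.9,0,0,85],
  [-5.2,-1.2,0,0,85],
  [-6.5,-1.2,0,0,85],
])

```text
clock: 1.7
position: [0.4059, -0.0425, 0.3805]
ee_rot: [-0.001, 0.708, 0.706, -0.0]
contact_force: [1.1, -0.3, -0.4]
width: 0.0853
gripper_force: 0.0
```

Emit:
play_rows([
  [-1.3,0,0,0,85],
  [-2.6,0,0,0,85],
  [-3.9,0,0,0,85],
  [-5,0,0,0,85],
  [-5.6,0,0,0,85],
])

```text
clock: 2.33
position: [0.4059, -0.2675, 0.3795]
ee_rot: [-0.001, 0.709, 0.705, -0.0]
contact_force: [-0.1, -0.3, -0.3]
width: 0.0849
gripper_force: 0.0
```

Emit:
play_rows([
  [0,0,0,0,85],
  [0,0,0,0,85],
])

```text
clock: 2.58
position: [0.4065, -0.2639, 0.3806]
ee_rot: [-0.001, 0.708, 0.707, 0.0]
contact_force: [0.2, 0.3, 0.1]
width: 0.0851
gripper_force: 0.0
```

```bash
python3 - <<'E'
from h import *
np.set_printoptions(precision=4,suppress=True)
d=grab('wrist','wrist2')
s=manip.get_state();print(s['position'],s['qpos'])
X=cloud(d)-s['position'];k=(abs(X[...,0])<.07)&(abs(X[...,1])<.03)&(X[...,2]>-.05)
P=X[k];print(len(P),'finger tip z min rel TCP',np.sort(P[:,2])[[0,5,20,60]], P[np.argsort(P[:,2])[:60:8]])
X=cloud(load('wrist1'));k=(X[...,2]>.18)&(X[...,2]<.3)&(X[...,1]<.12);P=X[k];print('spectro wrist1',P[:,:2].min(0))
for n in('side0','scene0'):
    X=cloud(load(n));k=(X[...,2]>.10)&(X[...,2]<.22)&(X[...,0]>.46)&(X[...,0]<.8)&(X[...,1]<.08)&(X[...,1]>-.4);P=X[k];print(n,np.percentile(P[:,:2],[0.5,1,99],axis=0))
E
```

```text
[ 0.4067 -0.2635  0.3809] [-0.719   0.0874  1.3848  0.0005  1.6705 -0.7187]
38942 finger tip z min rel TCP [0.0121 0.0129 0.0137 0.0146] [[-0.043  -0.0062  0.0121]
 [ 0.0428  0.0051  0.0132]
 [-0.0427 -0.0022  0.0136]
 [ 0.0429  0.0074  0.0138]
 [-0.0425 -0.0015  0.014 ]
 [ 0.0428  0.0021  0.0142]
 [-0.0425  0.0073  0.0144]
 [-0.0424 -0.0027  0.0146]]
spectro wrist1 [ 0.6725 -0.0854]
side0 [[ 0.4977 -0.3017]
 [ 0.499  -0.3007]
 [ 0.7946 -0.0046]]
scene0 [[ 0.4929 -0.2997]
 [ 0.4941 -0.2983]
 [ 0.7916 -0.0007]]
```

View pics/wrist2.png

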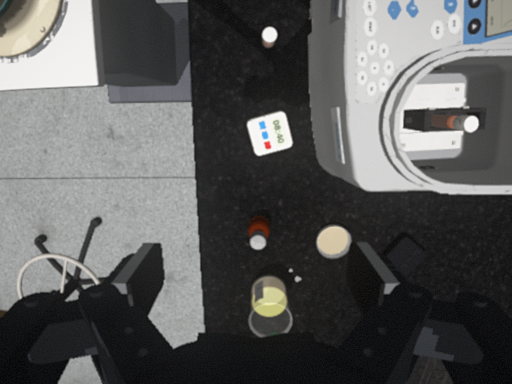

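The wrist view shows the vial cap (269,37), timer (271,133), bottle cap (258,241), dish (333,241), beaker (270,305) and a dark box (405,250), plus the spectrophotometer at upper right. The open fingertips stand 13 mm behind the TCP.

```bash
python3 - <<'E'
from h import *
np.set_printoptions(precision=4,suppress=True)
d=load('wrist2');X=cloud(d);I=d['img'];hsv=cv2.cvtColor(I,cv2.COLOR_RGB2HSV);g=I.max(2)
def con(x0,x1,y0,y1,cond):
    m=np.zeros(g.shape,np.uint8);m[y0:y1,x0:x1]=cond[y0:y1,x0:x1]*255
    m=cv2.morphologyEx(m,cv2.MORPH_CLOSE,np.ones((5,5)))
    return max(cv2.findContours(m,cv2.RETR_EXTERNAL,cv2.CHAIN_APPROX_NONE)[0],key=cv2.contourArea).reshape(-1,2)
for n,b,z in (('dish',(308,358,218,265),.015),('timer',(240,302,105,162),.018),('bottle_cap',(245,272,232,252),.078),('vial_cap',(255,285,20,48),.051)):
    c=con(*b,g>(110 if n!='bottle_cap' else 95));P=plane(d,c,z)[:,:2]*1000
    r=cv2.minAreaRect(P.astype(np.float32));zz=np.median(X[b[2]:b[3],b[0]:b[1],2][(c[:,1].min()-b[2]):(c[:,1].max()-b[2]),(c[:,0].min()-b[0]):(c[:,0].max()-b[0])])
    print(n,r,cv2.minEnclosingCircle(P.astype(np.float32)),'z',zz)
for nm,k in (('dish',(X[...,2]>.009)&(X[...,2]<.02)&(abs(X[...,0]-.54)<.06)&(abs(X[...,1]+.434)<.06)),
 ('timer',(X[...,2]>.010)&(X[...,2]<.03)&(abs(X[...,0]-.42)<.06)&(abs(X[...,1]+.25)<.06)),
 ('bottle',(X[...,2]>.065)&(X[...,2]<.09)&(abs(X[...,0]-.412)<.05)&(abs(X[...,1]+.40)<.05)),
 ('black',(X[...,2]>.008)&(X[...,2]<.03)&(abs(X[...,0]-.66)<.08)&(abs(X[...,1]+.44)<.08)),
 ('vial',(X[...,2]>.04)&(X[...,2]<.06)&(abs(X[...,0]-.423)<.04)&(abs(X[...,1]+.107)<.04)),
 ('beaker',(X[...,2]>.08)&(X[...,2]<.1)&(abs(X[...,0]-.42)<.06)&(abs(X[...,1]+.545)<.07))):
    P=X[k];print(nm,len(P),P.mean(0) if len(P) else '',P.min(0) if len(P) else '',P.max(0) if len(P) else '')
E
```

```text
dish ((543.8194580078125, -426.831298828125), (59.767425537109375, 60.94828796386719), 89.63125610351562) ((543.8806762695312, -426.834228515625), 31.350181579589844) z nan
timer ((429.18377685546875, -237.8264923095703), (64.80048370361328, 60.641319274902344), 15.288602828979492) ((429.3647766113281, -237.83053588867188), 40.043216705322266) z nan
bottle_cap ((411.217529296875, -395.5592041015625), (28.565624237060547, 25.97413444519043), 89.63838958740234) ((411.2777099609375, -393.1251220703125), 17.527780532836914) z 0.0771500726685276
vial_cap ((425.6429443359375, -98.24398803710938), (23.948524475097656, 21.250349044799805), 43.93112564086914) ((426.6095886230469, -99.56809997558594), 13.197397232055664) z nan
dish 937 [ 0.5439 -0.4262  0.0151] [ 0.5134 -0.459   0.0092] [ 0.576  -0.3965  0.0178]
timer 1410 [ 0.429  -0.2373  0.0177] [ 0.3933 -0.2711  0.0101] [ 0.4643 -0.2031  0.0209]
bottle 230 [ 0.4108 -0.3956  0.0763] [ 0.3982 -0.4108  0.065 ] [ 0.4232 -0.3854  0.0796]
black 1005 [ 0.678  -0.4521  0.017 ] [ 0.6398 -0.4951  0.0081] [ 0.7172 -0.4156  0.0211]
vial 192 [ 0.4258 -0.0979  0.0515] [ 0.4161 -0.1067  0.0418] [ 0.4357 -0.0885  0.0543]
beaker 458 [ 0.43   -0.5337  0.0874] [ 0.3959 -0.5656  0.0801] [ 0.466  -0.4967  0.0939]
```

Emit:
play_rows([
  [-1.1,0.9,0.6,0,85],
  [-2.2,1.8,1.2,0,85],
  [-3.2,2.7,1.8,0,85],
  [-4.07,3.43,2.5,0,85],
  [-4.07,3.43,2.5,0,85],
])

```text
clock: 3.25
position: [0.5451, -0.4269, 0.2761]
ee_rot: [-0.004, 0.707, 0.707, -0.0]
contact_force: [0.8, 1.1, 0.1]
width: 0.0848
gripper_force: 0.0
```

Emit:
play_rows([
  [0,0,1.4,0,85],
  [0,0,2.8,0,85],
  [0,0,4.0,0,85],
  [0,0,5,0,85],
  [0,0,5,0,85],
])

```text
clock: 3.88
position: [0.5424, -0.4237, 0.0794]
ee_rot: [-0.003, 0.707, 0.708, 0.0]
contact_force: [0.1, -0.1, 0.0]
width: 0.0847
gripper_force: 0.0
```

```bash
python3 - <<'E'
from h import *
np.set_printoptions(precision=4,suppress=True)
d=grab('wrist','wrist3')
s=manip.get_state();print(s['position'],s['qpos'],s['ee_rot'])
X=cloud(d)
k=(X[...,2]>.009)&(X[...,2]<.02)&(abs(X[...,0]-.54)<.06)&(abs(X[...,1]+.434)<.06)
P=X[k];print(len(P),P.mean(0),P.min(0),P.max(0))
E
```

```text
[ 0.544  -0.4254  0.082 ] [-0.7644  0.5483  1.4449  0.0002  1.1496 -0.7655] [-0.0006  0.7067  0.7075  0.0001]
5868 [ 0.545  -0.4265  0.0153] [ 0.5147 -0.4591  0.009 ] [ 0.5751 -0.3968  0.0178]
```

View pics/wrist3.png

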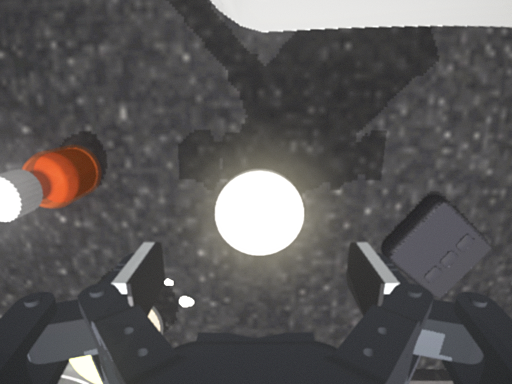

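The wrist view shows the dish (260,212) centred between the open fingers, with the dark box (437,245) clear to the right.

Emit:
play_rows([
  [-0.03,0.02,0.8,0,85],
  [-0.03,0.02,1.5,0,85],
  [-0.03,0.02,1.85,0,85],
  [-0.03,0.02,2.0,0,85],
  [-0.03,0.02,2.0,0,85],
])

```text
clock: 4.55
position: [0.5457, -0.4285, 0.0025]
ee_rot: [0.001, 0.707, 0.707, 0.0]
contact_force: [0.6, -0.5, -0.4]
width: 0.0849
gripper_force: 0.0
```

Emit:
play_rows([
  [0,0,0,0,55],
  [0,0,0,0,55],
  [0,0,0,0,55],
  [0,0,0,0,55],
  [0,0,0,0,55],
], newtons=30)

```text
clock: 5.18
position: [0.5456, -0.4286, 0.0028]
ee_rot: [0.001, 0.707, 0.707, 0.0]
contact_force: [-0.7, -1.0, 5.4]
width: 0.0592
gripper_force: 32.3
```

Emit:
play_rows([
  [0,0,-0.5,0,55],
  [0,0,-1.5,0,55],
  [0,0,-2.7,0,55],
  [0,0,-3.9,0,55],
  [0,0,-4.5,0,55],
])

```text
clock: 5.8
position: [0.5459, -0.4288, 0.1848]
ee_rot: [0.003, 0.707, 0.707, 0.0]
contact_force: [-0.0, 0.0, -0.2]
width: 0.0594
gripper_force: 32.7
```

```bash
python3 - <<'E'
from h import *
np.set_printoptions(precision=4,suppress=True)
d=grab('wrist','wrist4')
s=manip.get_state();print(s['position'],s['width'],s['gripper_force'])
X=cloud(d)-s['position'];k=(abs(X[...,0])<.036)&(abs(X[...,1])<.045)&(X[...,2]>-.02)&(X[...,2]<.05);P=X[k]
print(len(P),np.percentile(P,[1,50,99],axis=0))
E
```

```text
[ 0.5468 -0.4297  0.1875] 0.05915287959177603 32.68867303285219
16634 [[-0.0347 -0.0271  0.0026]
 [-0.0005  0.0063  0.0101]
 [ 0.0343  0.0316  0.0474]]
```

View pics/wrist4.png

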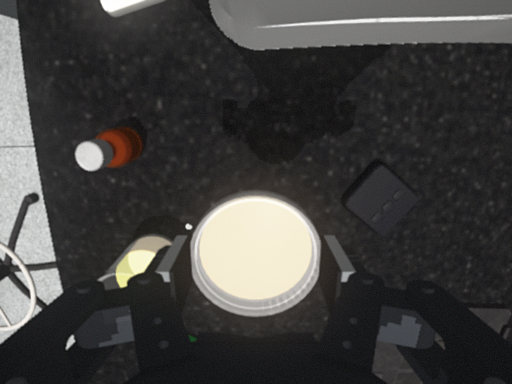

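The dish (255,255) is held level between the pads. I'll carry it round the front of the spectrophotometer.

Emit:
play_rows([
  [0.2,-1.2,-0.3,0,55],
  [0.8,-2.4,-0.5,0,55],
  [2.0,-3.4,-0.5,0,55],
  [3.4,-3.65,-0.5,0,55],
  [4.8,-3.65,-0.5,0,55],
])

```text
clock: 6.48
position: [0.3974, -0.2342, 0.2006]
ee_rot: [-0.0, 0.708, 0.706, 0.0]
contact_force: [1.0, 0.8, -0.1]
width: 0.0592
gripper_force: 32.7
```

Emit:
play_rows([
  [1.4,0,0,0,55],
  [2.8,0,0,0,55],
  [4.2,0,0,0,55],
  [5.6,0,0,0,55],
  [7,0,0,0,55],
])

```text
clock: 7.1
position: [0.3984, 0.0457, 0.2008]
ee_rot: [0.0, 0.707, 0.707, 0.0]
contact_force: [0.3, -0.2, -0.1]
width: 0.0595
gripper_force: 32.7
```

Emit:
play_rows([
  [1.4,0,0,0,55],
  [2.8,0,0,0,55],
  [4.2,0.4,0.5,0,55],
  [5.6,1.0,1.0,0,55],
  [7,1.6,1.5,0,55],
])

```text
clock: 7.72
position: [0.4618, 0.323, 0.141]
ee_rot: [0.0, 0.707, 0.707, -0.0]
contact_force: [1.0, 0.2, -0.0]
width: 0.0595
gripper_force: 32.7
```

Emit:
play_rows([
  [0,0,0,0,55],
  [0,0,0,0,55],
  [0,0,0,0,55],
])

```text
clock: 8.1
position: [0.4613, 0.3199, 0.1427]
ee_rot: [0.0, 0.707, 0.707, -0.0]
contact_force: [-0.5, -0.2, -0.2]
width: 0.059
gripper_force: 32.7
```

```bash
python3 - <<'E'
from h import *
np.set_printoptions(precision=4,suppress=True)
s=manip.get_state();p=s['position'];print(p,s['width'],s['ee_rot'],s['qpos'])
E
```

```text
[0.4613 0.3199 0.1427] 0.05900817512265451 [ 0.0002  0.7075  0.7067 -0.0001] [ 0.4826  0.3192  1.6732 -0.0004  1.1492  0.4838]
```

Emit:
play_rows([
  [1.2,0.15,0,0,55],
  [1.7,0.15,0.6,0,55],
  [1.7,0.15,1.6,0,55],
  [1.7,0.15,2.4,0,55],
  [1.7,0.15,2.8,0,55],
])

```text
clock: 8.72
position: [0.4672, 0.3876, 0.0296]
ee_rot: [-0.0, 0.708, 0.707, -0.001]
contact_force: [-0.1, 0.4, -0.3]
width: 0.0594
gripper_force: 32.7
```

Emit:
play_rows([
  [0,0,0.2,0,55],
  [0,0,0.35,0,55],
  [0,0,0.48,0,55],
  [0,0,0.48,0,55],
])

```text
clock: 9.22
position: [0.4679, 0.3892, 0.0113]
ee_rot: [0.0, 0.707, 0.707, 0.0]
contact_force: [0.3, 0.1, -0.1]
width: 0.0592
gripper_force: 32.7
```

Emit:
play_rows([
  [0,0,0.05,0,55],
  [0,0,0.1,0,55],
  [0,0,0.1,0,55],
])

```text
clock: 9.6
position: [0.4677, 0.3891, 0.007]
ee_rot: [0.0, 0.707, 0.707, -0.0]
contact_force: [0.0, 0.2, -1.0]
width: 0.0597
gripper_force: 32.7
```

Emit:
play_rows([
  [0,0,0.03,0,55],
  [0,0,0.03,0,55],
])

```text
clock: 9.85
position: [0.4679, 0.3892, 0.0059]
ee_rot: [0.0, 0.707, 0.707, 0.0]
contact_force: [1.0, -0.1, -0.5]
width: 0.0595
gripper_force: 32.7
```

Emit:
play_rows([
  [0,0,0.03,0,55],
  [0,0,0.03,0,55],
])

```text
clock: 10.1
position: [0.4679, 0.3892, 0.0058]
ee_rot: [0.0, 0.707, 0.707, 0.0]
contact_force: [-1.7, -0.2, 6.3]
width: 0.0594
gripper_force: 33.4
```

Emit:
play_rows([
  [0,0,0.02,0,55],
  [0,0,0.02,0,55],
])

```text
clock: 10.35
position: [0.4679, 0.3892, 0.0057]
ee_rot: [0.0, 0.707, 0.707, 0.0]
contact_force: [-2.1, -1.9, 9.9]
width: 0.059
gripper_force: 33.8
```

Emit:
play_rows([
  [0,0,-0.04,0,59],
  [0,0,-0.04,0,72],
  [0,0,-0.04,0,76],
  [0,0,-0.6,0,76],
  [0,0,-1.8,0,76],
])

```text
clock: 10.98
position: [0.4662, 0.388, 0.074]
ee_rot: [-0.001, 0.707, 0.707, -0.003]
contact_force: [0.2, 0.2, -0.0]
width: 0.0761
gripper_force: 0.0
```

Emit:
play_rows([
  [-0.8,0,-1.5,0,60],
  [-1.8,-0.3,-2.4,0,60],
  [-3.2,-0.6,-2.6,0,60],
  [-4.6,-0.9,-2.6,0,60],
  [-5.6,-0.9,-2.6,0,60],
])

```text
clock: 11.6
position: [0.4303, 0.1632, 0.18]
ee_rot: [0.0, 0.707, 0.707, -0.0]
contact_force: [1.2, -0.0, 0.3]
width: 0.06
gripper_force: 0.0
```

```bash
python3 - <<'E'
from h import *
np.set_printoptions(precision=4,suppress=True)
X=cloud(load('wrist2'))
for a,b in((.02,.06),(.06,.1),(.1,.15),(.15,.21)):
    k=(X[...,2]>a)&(X[...,2]<b)&(X[...,0]>.445)&(X[...,0]<.7)&(X[...,1]>-.2)&(X[...,1]<.0);print(a,np.percentile(X[k][:,0],[.1,1]))
d=grab('wrist','wrist5');s=manip.get_state();print(s['position'],s['qpos'])
X=cloud(d)
k=(X[...,2]>.012)&(X[...,2]<.03)&(abs(X[...,0]-.4675)<.045)&(abs(X[...,1]-.39)<.045);P=X[k];print('dish',len(P),P.min(0) if len(P) else 0,P.max(0) if len(P) else 0)
k=(X[...,2]>.04)&(X[...,2]<.06)&(abs(X[...,0]-.423)<.04)&(abs(X[...,1]+.1)<.04)
P=X[k];print('vial',len(P),P.mean(0) if len(P) else 0)
E
```

```text
0.02 [0.4868 0.487 ]
0.06 [0.4928 0.4932]
0.1 [0.4946 0.4955]
0.15 [0.4993 0.5023]
[0.4304 0.1593 0.1798] [ 0.2066  0.1404  1.8204 -0.0054  1.1827  0.2101]
dish 0 0 0
vial 0 0
```

View pics/wrist5.png

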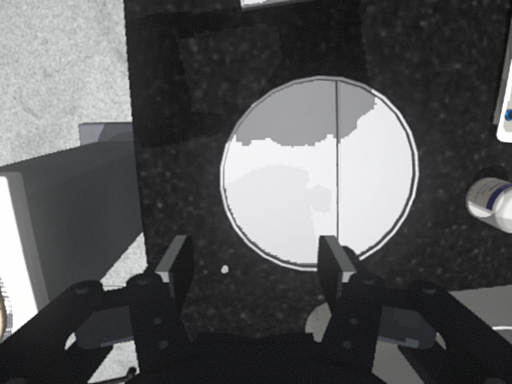

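The view shows the round tray (318,172) empty and its rib near column 337. The dish is out of frame, so I'll check it on the next visit. Now for the vial.

Emit:
play_rows([
  [-1.4,-0.05,0,0,50],
  [-2.8,-0.1,0,0,50],
  [-4.2,-0.11,0,0,50],
  [-5.4,-0.11,0,0,50],
  [-6.43,-0.11,0,0,50],
])

```text
clock: 12.28
position: [0.4274, -0.0938, 0.1799]
ee_rot: [0.0, 0.707, 0.707, 0.0]
contact_force: [0.7, -0.0, -0.6]
width: 0.0498
gripper_force: 0.0
```

Emit:
play_rows([
  [0,0,0.8,0,50],
  [0,0,1.7,0,50],
  [0,0,2.2,0,50],
  [0,0,2.2,0,50],
])

```text
clock: 12.78
position: [0.4262, -0.0915, 0.0905]
ee_rot: [-0.002, 0.707, 0.707, -0.001]
contact_force: [-0.4, -0.0, -0.1]
width: 0.0497
gripper_force: 0.0
```

```bash
python3 - <<'E'
from h import *
np.set_printoptions(precision=4,suppress=True)
d=grab('wrist','wrist6');s=manip.get_state();print(s['position'],s['qpos'])
X=cloud(d)
k=(X[...,2]>.04)&(X[...,2]<.06)&(abs(X[...,0]-.426)<.016)&(abs(X[...,1]+.098)<.03)
P=X[k];print('vial',len(P),P.mean(0) ,P.min(0),P.max(0))
d=load('wrist5');g=cv2.cvtColor(d['img'],cv2.COLOR_RGB2GRAY)
m=np.zeros_like(g);m[60:235,205:435]=(g[60:235,205:435]>75)*255
c=max(cv2.findContours(cv2.morphologyEx(m,cv2.MORPH_CLOSE,np.ones((5,5))),cv2.RETR_EXTERNAL,cv2.CHAIN_APPROX_NONE)[0],key=cv2.contourArea).reshape(-1,2);c=c[c[:,1]<225]
P=plane(d,c,.011)[:,:2];A=np.c_[2*P,np.ones(len(P))];q=np.linalg.lstsq(A,(P**2).sum(1),rcond=None)[0]
print('round',q[:2],2*np.sqrt(q[2]+q[:2]@q[:2]))
print('rib',plane(d,[(337,90),(337,230)],.01))
E
```

```text
[ 0.4273 -0.0919  0.0916] [-0.3714  0.2043  1.998   0.0001  0.9407 -0.3713]
vial 915 [ 0.4265 -0.0956  0.0506] [ 0.4163 -0.1075  0.0405] [ 0.4365 -0.0868  0.054 ]
round [0.4971 0.1566] 0.2065605179768817
rib [[0.5092 0.2469 0.01  ]
 [0.5187 0.1027 0.01  ]]
```

Emit:
play_rows([
  [-0.13,-0.02,0,0,50],
  [-0.13,-0.02,0.6,0,50],
  [-0.13,-0.02,1.3,0,50],
  [-0.13,-0.02,1.95,0,50],
  [-0.13,-0.02,1.95,0,50],
])

```text
clock: 13.45
position: [0.4241, -0.0967, 0.0131]
ee_rot: [-0.003, 0.707, 0.707, -0.001]
contact_force: [-5.6, 0.7, -1.3]
width: 0.0502
gripper_force: 0.0
```

Emit:
play_rows([
  [0,0,0,0,35],
  [0,0,0,0,15],
  [0,0,0,0,10],
  [0,0,0,0,10],
  [0,0,0,0,10],
], newtons=30)

```text
clock: 14.08
position: [0.4277, -0.0977, 0.0149]
ee_rot: [0.001, 0.707, 0.707, 0.0]
contact_force: [-3.2, -0.8, 6.4]
width: 0.0192
gripper_force: 29.8
```

Emit:
play_rows([
  [0,0,-0.5,0,10],
  [0,0,-1.5,0,10],
  [0,0,-2.5,0,10],
  [0,-0.3,-3.5,0,10],
  [0,-0.6,-3.8,0,10],
])

```text
clock: 14.7
position: [0.405, -0.0982, 0.1688]
ee_rot: [0.004, 0.707, 0.707, 0.002]
contact_force: [-0.4, 0.1, 0.3]
width: 0.0193
gripper_force: 29.5
```

Emit:
play_rows([
  [1.4,0,0,0,10],
  [2.8,0,0,0,10],
  [4.2,0,0,0,10],
  [5.6,0,0,0,10],
  [7,0,0,0,10],
])

```text
clock: 15.32
position: [0.4025, 0.1846, 0.1655]
ee_rot: [0.0, 0.707, 0.707, 0.0]
contact_force: [1.9, -0.5, 0.0]
width: 0.0194
gripper_force: 29.5
```

Emit:
play_rows([
  [0.9,0.9,0,0,10],
  [1.8,1.8,0,0,10],
  [2.7,2.7,0,0,10],
  [3.6,3.6,0,0,10],
  [4.0,3.8,0,0,10],
])

```text
clock: 15.95
position: [0.5566, 0.3446, 0.1643]
ee_rot: [-0.0, 0.707, 0.707, 0.0]
contact_force: [-0.5, -0.3, 0.2]
width: 0.0193
gripper_force: 29.5
```

Emit:
play_rows([
  [0,0,0,0,10],
  [0,0,0,0,10],
])

```text
clock: 16.2
position: [0.5533, 0.3416, 0.1656]
ee_rot: [-0.0, 0.707, 0.707, -0.001]
contact_force: [-0.1, -1.1, -0.3]
width: 0.0196
gripper_force: 29.5
```

```bash
python3 - <<'E'
from h import *
np.set_printoptions(precision=4,suppress=True)
d=grab('wrist','wrist7');s=manip.get_state();print(s['position'],s['qpos'],s['ee_rot'],s['width'])
X=cloud(d);p=s['position']
k=(X[...,2]>.012)&(X[...,2]<.03)&(abs(X[...,0]-.4675)<.045)&(abs(X[...,1]-.39)<.045);P=X[k];print('dish',len(P),P.min(0) if len(P) else 0,P.max(0) if len(P) else 0)
k=(abs(X[...,0]-p[0])<.0085)&(abs(X[...,1]-p[1])<.03)&(abs(X[...,2]-p[2]-.02)<.05);P=X[k]-p;print('vial',np.percentile(P,[1,50,99],axis=0))
E
```

```text
[0.5534 0.3415 0.1659] [ 0.4462  0.4279  1.4355 -0.0004  1.2795  0.4467] [-0.      0.7073  0.707  -0.0007] 0.0194014242974572
dish 3580 [0.437  0.3591 0.012 ] [0.4993 0.4202 0.0209]
vial [[-0.0082 -0.0085 -0.0121]
 [-0.0001  0.0068  0.035 ]
 [ 0.0082  0.0104  0.0374]]
```

View pics/wrist7.png

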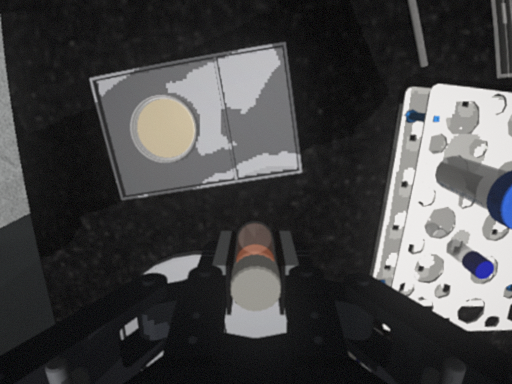

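The view shows the dish (165,128) in the large bay, with tray corners near (90,78), (285,43), (301,172) and (122,200). The vial hangs upright in the gripper (255,265). I'll check the tray centre against these corners.

```bash
python3 - <<'E'
from h import *
np.set_printoptions(precision=4,suppress=True)
d=load('wrist7')
P=plane(d,[(90,78),(285,43),(301,172),(122,200)],.011)[:,:2];print(P,P.mean(0),np.linalg.norm(P-np.roll(P,1,0),axis=1))
c=P.mean(0);e=(P[1]+P[2]-P[0]-P[3]);e/=np.linalg.norm(e);print(e,c-.0315*e,c+.0585*e, 'rib',plane(d,[(218,57),(237,180)],.013))
E
```

```text
[[0.4006 0.4372]
 [0.5796 0.4644]
 [0.5975 0.3479]
 [0.4192 0.3195]] [0.4992 0.3922] [0.1192 0.181  0.1179 0.1806]
[0.9881 0.1539] [0.4681 0.3874] [0.557  0.4012] rib [[0.5204 0.4524 0.013 ]
 [0.5356 0.3404 0.013 ]]
```

Emit:
play_rows([
  [1.2,0.08,0,0,10],
  [1.5,0.08,0.8,0,10],
  [1.5,0.08,2.0,0,10],
  [1.5,0.08,3.0,0,10],
  [1.5,0.08,3.4,0,10],
])

```text
clock: 16.88
position: [0.5558, 0.4009, 0.0279]
ee_rot: [-0.001, 0.707, 0.707, -0.002]
contact_force: [0.2, 0.1, 0.4]
width: 0.0197
gripper_force: 29.5
```

Emit:
play_rows([
  [0,0,0.1,0,10],
  [0,0,0.18,0,10],
  [0,0,0.18,0,10],
  [0,0,0.18,0,10],
])

```text
clock: 17.38
position: [0.5584, 0.4031, 0.0239]
ee_rot: [0.0, 0.707, 0.707, 0.001]
contact_force: [-0.8, -0.1, -0.4]
width: 0.0195
gripper_force: 29.5
```

Emit:
play_rows([
  [0,0,0.04,0,10],
  [0,0,0.04,0,10],
])

```text
clock: 17.62
position: [0.5578, 0.4028, 0.0212]
ee_rot: [0.0, 0.707, 0.707, 0.0]
contact_force: [0.5, 0.3, -0.3]
width: 0.0194
gripper_force: 29.5
```

Emit:
play_rows([
  [0,0,0.05,0,10],
  [0,0,0.05,0,10],
])

```text
clock: 17.88
position: [0.5576, 0.4026, 0.0188]
ee_rot: [-0.0, 0.707, 0.707, -0.0]
contact_force: [-0.3, 0.9, 0.2]
width: 0.0194
gripper_force: 29.5
```

Emit:
play_rows([
  [0,0,0.03,0,10],
  [0,0,0.03,0,10],
])

```text
clock: 18.12
position: [0.5579, 0.4028, 0.0181]
ee_rot: [0.0, 0.707, 0.707, 0.0]
contact_force: [-0.4, -0.1, 1.1]
width: 0.0194
gripper_force: 29.5
```

Emit:
play_rows([
  [0,0,0.02,0,10],
  [0,0,0.02,0,10],
])

```text
clock: 18.38
position: [0.5579, 0.4028, 0.018]
ee_rot: [0.0, 0.707, 0.707, 0.0]
contact_force: [-1.4, -0.4, 5.7]
width: 0.0198
gripper_force: 29.9
```

Emit:
play_rows([
  [0,0,-0.03,0,26],
  [0,0,-0.03,0,38],
  [0,0,-0.03,0,44],
  [0,0,-1.0,0,44],
  [0,0,-2.2,0,44],
])

```text
clock: 19.0
position: [0.5569, 0.4022, 0.1043]
ee_rot: [-0.0, 0.707, 0.707, -0.002]
contact_force: [0.9, 0.3, 1.2]
width: 0.0441
gripper_force: 0.0
```

Emit:
play_rows([
  [0,0,-1.4,0,44],
  [-0.8,-0.8,-1.8,0,44],
  [-1.8,-1.7,-1.8,0,44],
  [-2.8,-2.6,-1.8,0,44],
  [-3.8,-3.6,-1.8,0,44],
])

```text
clock: 19.62
position: [0.4128, 0.2495, 0.177]
ee_rot: [0.0, 0.707, 0.707, 0.0]
contact_force: [0.8, 0.2, 1.0]
width: 0.0438
gripper_force: 0.0
```

```bash
python3 - <<'E'
from h import *
np.set_printoptions(precision=4,suppress=True)
s=manip.get_state();print(s['position'],s['qpos'],s['ee_rot'])
d=grab('side','side1');X=cloud(d)
k=(X[...,2]>.03)&(X[...,2]<.08)&(abs(X[...,0]-.557)<.04)&(abs(X[...,1]-.40)<.04);P=X[k];print('vial',len(P),np.median(P,0),P.min(0),P.max(0))
E
```

```text
[0.4128 0.2495 0.177 ] [ 0.3997  0.1759  1.7829 -0.0004  1.1822  0.3996] [0.0003 0.707  0.7072 0.0002]
vial 21 [0.5571 0.3965 0.0477] [0.5503 0.3884 0.0312] [0.5696 0.4106 0.0573]
```

Emit:
play_rows([
  [-1.3,-0.1,-0.3,0,44],
  [-2.6,-0.2,-0.6,0,44],
  [-3.9,-0.3,-0.6,0,44],
  [-5.2,-0.3,-0.6,0,44],
  [-6.5,-0.3,-0.6,0,60],
])

```text
clock: 20.3
position: [0.4018, -0.0108, 0.2014]
ee_rot: [0.001, 0.707, 0.707, 0.0]
contact_force: [1.0, -0.8, 0.7]
width: 0.0593
gripper_force: 0.0
```

Emit:
play_rows([
  [-1.3,0,0,-1,70],
  [-2.6,0,0,-2,85],
  [-3.9,0,0,-3,85],
  [-5.0,0,0,-4,85],
  [-5.7,0,0,-5,85],
])

```text
clock: 20.92
position: [0.4019, -0.2398, 0.2011]
ee_rot: [0.0, 0.349, 0.937, -0.0]
contact_force: [-0.2, -0.0, 0.4]
width: 0.085
gripper_force: 0.0
```

Emit:
play_rows([
  [0,0,0,-1,85],
  [0,0,0,-2,85],
  [0,0,0,-3,85],
  [0,0,0,-4,85],
  [0,0,0,-5,85],
])

```text
clock: 21.55
position: [0.4019, -0.2373, 0.201]
ee_rot: [0.0, -0.08, 0.997, 0.0]
contact_force: [0.7, -0.3, 0.1]
width: 0.0851
gripper_force: 0.0
```

Emit:
play_rows([
  [0,0,0,-0.5,85],
  [0,0,0,-0.5,85],
])

```text
clock: 21.8
position: [0.4019, -0.2372, 0.2011]
ee_rot: [0.0, -0.121, 0.993, 0.0]
contact_force: [0.8, -0.4, 0.6]
width: 0.085
gripper_force: 0.0
```

```bash
cat > tool.py <<'E'
from h import *
from scipy.spatial.transform import Rotation as Ro
np.set_printoptions(precision=4,suppress=True)
def go(x,y,z=None):
    s=manip.get_state();p=s['position'];w,a,b,c=s['ee_rot'];R=Ro.from_quat([a,b,c,w]).as_matrix()
    t=np.array([x,y,p[2] if z is None else z]);print('pos',p,'toolx ang',np.degrees(np.arctan2(R[1,0],R[0,0])),'shift units',R.T@(t-p)/.04,'q6',s['qpos'][5],'w',s['width'],s['gripper_force'])
E
python3 - <<'E'
from tool import *
d=grab('wrist','wrist8')
X=cloud(d);k=(X[...,2]>.011)&(X[...,2]<.025)&(abs(X[...,0]-.429)<.05)&(abs(X[...,1]+.2376)<.05);P=X[k]
print(len(P),P.mean(0),cv2.minAreaRect((P[:,:2]*1000).astype(np.float32)))
go(.429,-.2376,.06)
E
```

```text
3023 [ 0.4269 -0.2385  0.0179] ((428.5228271484375, -238.10520935058594), (63.37748718261719, 59.7548828125), 15.404526710510254)
pos [ 0.4019 -0.2373  0.2011] toolx ang -166.17687067979034 shift units [-0.6551 -0.1696  3.5274] q6 -2.4946795307974536 w 0.08491601249072972 0.0
```

View pics/wrist8.png

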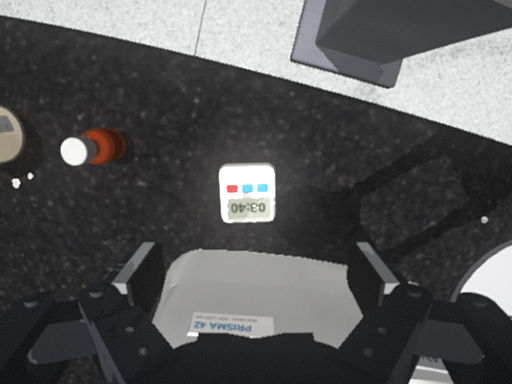

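The timer (247,193) shows white with its display up and sits square to the fingers. The spectrophotometer lies behind the gripper (260,290).

Emit:
play_rows([
  [-0.67,-0.16,0.8,-0.15,85],
  [-0.67,-0.16,1.8,-0.15,85],
  [-0.67,-0.16,2.8,-0.15,85],
  [-0.67,-0.16,3.5,-0.15,85],
  [-0.67,-0.16,3.5,-0.15,85],
])

```text
clock: 22.48
position: [0.428, -0.2359, 0.0593]
ee_rot: [-0.002, -0.134, 0.991, 0.002]
contact_force: [0.0, 0.2, 0.8]
width: 0.0852
gripper_force: 0.0
```

```bash
python3 - <<'E'
from tool import *
d=grab('wrist','wrist9')
X=cloud(d);k=(X[...,2]>.011)&(X[...,2]<.025)&(abs(X[...,0]-.429)<.05)&(abs(X[...,1]+.2376)<.05);P=X[k]
print(len(P),P.mean(0),cv2.minAreaRect((P[:,:2]*1000).astype(np.float32)))
go(.4285,-.238,.003)
E
```

```text
8740 [ 0.4263 -0.2394  0.0179] ((428.5838317871094, -238.5690460205078), (63.59366989135742, 59.29436492919922), 15.171425819396973)
pos [ 0.4292 -0.2368  0.0608] toolx ang -164.63644761063324 shift units [ 0.022  -0.0257  1.444 ] q6 -2.48537016775399 w 0.08492221517449439 0.0
```

Emit:
play_rows([
  [0.02,-0.03,0.5,0,85],
  [0.02,-0.03,1.0,0,85],
  [0.02,-0.03,1.3,0,85],
  [0.02,-0.03,1.42,0,85],
  [0.02,-0.03,1.42,0,85],
])

```text
clock: 23.15
position: [0.4293, -0.2387, 0.0047]
ee_rot: [0.0, -0.134, 0.991, -0.0]
contact_force: [-0.4, -0.3, 0.6]
width: 0.0853
gripper_force: 0.0
```

Emit:
play_rows([
  [0,0,0,0,70],
  [0,0,0,0,60],
  [0,0,0,0,55],
  [0,0,0,0,55],
  [0,0,0,0,55],
], newtons=35)

```text
clock: 23.78
position: [0.4294, -0.2389, 0.0054]
ee_rot: [0.001, -0.134, 0.991, -0.001]
contact_force: [-1.7, -0.2, 5.3]
width: 0.0571
gripper_force: 36.1
```

Emit:
play_rows([
  [0,0,-0.4,0,55],
  [0,0,-1.2,0,55],
  [0,0,-2.2,0,55],
  [0.4,0,-3.2,0,55],
  [0.8,0,-4.2,0,55],
])

```text
clock: 24.4
position: [0.3975, -0.2467, 0.1737]
ee_rot: [0.0, -0.134, 0.991, -0.0]
contact_force: [0.1, -0.8, -1.1]
width: 0.0566
gripper_force: 37.3
```

```bash
python3 - <<'E'
from tool import *
d=grab('wrist','wrist10');s=manip.get_state()
X=cloud(d)-s['position'];k=(abs(X[...,0])<.05)&(abs(X[...,1])<.05)&(X[...,2]<.03)&(X[...,2]>-.02);P=X[k];print(len(P),np.percentile(P,[1,50,99],axis=0))
go(.40,.155,.18)
E
```

```text
18527 [[-0.0364 -0.0364 -0.0048]
 [-0.0062  0.0011  0.0079]
 [ 0.0302  0.0382  0.0286]]
pos [ 0.3981 -0.2489  0.1786] toolx ang -164.57300233348946 shift units [-2.7331  9.7201 -0.1006] q6 -2.5452260175677988 w 0.05702967630243211 37.34761124520446
```

View pics/wrist10.png

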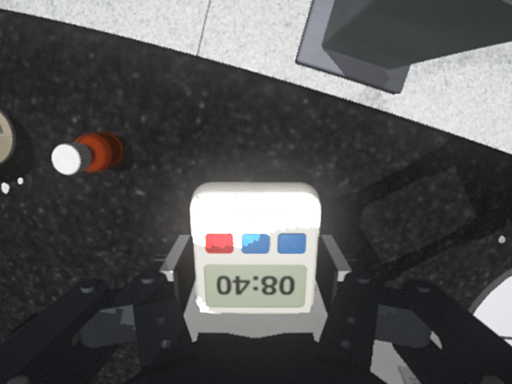

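The timer is held (255,247), display up. I'll check its tilt and offset with a plane fit to its top.

```bash
python3 - <<'E'
from tool import *
d=load('wrist10');s=manip.get_state();w,a,b,c=s['ee_rot'];R=Ro.from_quat([a,b,c,w]).as_matrix()
X=(cloud(d)-s['position'])@R
Q=X[195:305,208:308].reshape(-1,3);A=np.c_[Q[:,:2],np.ones(len(Q))]
f=np.linalg.lstsq(A,Q[:,2],rcond=None)[0];e=abs(A@f-Q[:,2]);k=e<.003;f=np.linalg.lstsq(A[k],Q[k,2],rcond=None)[0];print('tilt deg',np.degrees(f[:2]),f[2],k.mean())
k=(abs(X[...,2]-(X[...,:2]@f[:2]+f[2]))<.003)&(abs(X[...,0])<.06)&(abs(X[...,1])<.027);P=X[k];print(np.percentile(P,[.5,50,99.5],axis=0))
E
```

```text
** On entry to DLASCL parameter number  4 had an illegal value
 ** On entry to DLASCL parameter number  4 had an illegal valueTraceback (most recent call last):
  File "<stdin>", line 5, in <module>
    x, resids, rank, s = _umath_linalg.lstsq(a, b, rcond,
                         ~~~~~~~~~~~~~~~~~~~^^^^^^^^^^^^^
                                             signature=signature)
                                             ^^^^^^^^^^^^^^^^^^^^
    raise LinAlgError("SVD did not converge in Linear Least Squares")
numpy.linalg.LinAlgError: SVD did not converge in Linear Least Squares
```

```bash
python3 - <<'E'
from tool import *
d=load('wrist10');s=manip.get_state();w,a,b,c=s['ee_rot'];R=Ro.from_quat([a,b,c,w]).as_matrix()
X=(cloud(d)-s['position'])@R
Q=X[195:305,208:308].reshape(-1,3);Q=Q[np.isfinite(Q).all(1)];A=np.c_[Q[:,:2],np.ones(len(Q))]
f=np.linalg.lstsq(A,Q[:,2],rcond=None)[0];e=abs(A@f-Q[:,2]);k=e<.003;f=np.linalg.lstsq(A[k],Q[k,2],rcond=None)[0];print('tilt deg',np.degrees(f[:2]),f[2],k.mean())
k=(abs(X[...,2]-(X[...,:2]@f[:2]+f[2]))<.003)&(abs(X[...,0])<.06)&(abs(X[...,1])<.027);P=X[k];print(np.percentile(P,[.5,50,99.5],axis=0))
E
```

```text
tilt deg [-0.0983 -0.5685] -0.007878083003983046 1.0
[[-0.03   -0.026  -0.0097]
 [ 0.0043  0.0007 -0.0078]
 [ 0.0312  0.0267 -0.0054]]
```

Emit:
play_rows([
  [-0.38,1.35,0,0,50],
  [-0.76,2.7,0,0,50],
  [-1.14,4.05,0,0,50],
  [-1.52,5.4,0,0,50],
  [-1.9,6.75,0,0,50],
])

```text
clock: 25.08
position: [0.3993, 0.0353, 0.1725]
ee_rot: [0.001, -0.134, 0.991, -0.0]
contact_force: [1.3, -0.4, -0.8]
width: 0.0568
gripper_force: 37.3
```

Emit:
play_rows([
  [-0.4,1.2,0,0.5,50],
  [-0.8,2.4,0,1.1,50],
  [-0.8,2.8,0,1.1,50],
  [-0.8,2.8,0,1.1,50],
  [-0.8,2.8,0,1.1,50],
])

```text
clock: 25.7
position: [0.4006, 0.1494, 0.1722]
ee_rot: [0.0, -0.038, 0.999, -0.0]
contact_force: [0.3, -0.9, -0.1]
width: 0.0572
gripper_force: 37.4
```

```bash
python3 - <<'E'
from tool import *
go(.456,.1545,.03)
E
```

```text
pos [0.4006 0.1494 0.1722] toolx ang -175.5945645659669 shift units [-1.3901  0.0221  3.5561] q6 -1.4528435858834365 w 0.05718807037364077 37.372984875692055
```

Emit:
play_rows([
  [-1.2,0.02,0,0,50],
  [-1.39,0.02,0.8,0,50],
  [-1.39,0.02,2.0,0,50],
  [-1.39,0.02,3.2,0,50],
  [-1.39,0.02,3.55,0,50],
])

```text
clock: 26.32
position: [0.4541, 0.1535, 0.028]
ee_rot: [-0.003, -0.037, 0.999, -0.001]
contact_force: [-0.3, -0.5, -1.2]
width: 0.057
gripper_force: 37.4
```

Emit:
play_rows([
  [0,0,0.2,0,50],
  [0,0,0.35,0,50],
  [0,0,0.45,0,50],
  [0,0,0.45,0,50],
])

```text
clock: 26.82
position: [0.4564, 0.1553, 0.0128]
ee_rot: [0.001, -0.039, 0.999, 0.0]
contact_force: [0.5, 0.3, -0.4]
width: 0.0571
gripper_force: 37.4
```

Emit:
play_rows([
  [0,0,0.04,0,50],
  [0,0,0.04,0,50],
])

```text
clock: 27.08
position: [0.4561, 0.1552, 0.0109]
ee_rot: [0.0, -0.039, 0.999, 0.0]
contact_force: [-0.4, 0.4, -0.9]
width: 0.0566
gripper_force: 37.4
```

Emit:
play_rows([
  [0,0,0.05,0,50],
  [0,0,0.05,0,50],
])

```text
clock: 27.32
position: [0.4559, 0.1551, 0.0086]
ee_rot: [-0.0, -0.038, 0.999, -0.0]
contact_force: [-0.1, 0.2, -0.5]
width: 0.0571
gripper_force: 37.4
```

Emit:
play_rows([
  [0,0,0.03,0,50],
  [0,0,0.03,0,50],
])

```text
clock: 27.58
position: [0.4561, 0.1552, 0.0084]
ee_rot: [0.0, -0.039, 0.999, -0.0]
contact_force: [-1.5, 0.9, 7.7]
width: 0.0571
gripper_force: 38.8
```

Emit:
play_rows([
  [0,0,0.02,0,50],
  [0,0,0.02,0,50],
])

```text
clock: 27.82
position: [0.456, 0.1552, 0.0083]
ee_rot: [0.0, -0.039, 0.999, -0.0]
contact_force: [-4.0, -0.7, 15.7]
width: 0.0566
gripper_force: 40.0
```

Emit:
play_rows([
  [0,0,-0.06,0,58],
  [0,0,-0.06,0,72],
  [0,0,-0.06,0,78],
  [0,0,-0.8,0,78],
  [0,0,-2.0,0,78],
])

```text
clock: 28.45
position: [0.4546, 0.1548, 0.0859]
ee_rot: [-0.002, -0.038, 0.999, -0.0]
contact_force: [0.6, 0.5, -0.5]
width: 0.0781
gripper_force: 0.0
```

Emit:
play_rows([
  [0.3,0,-1.2,0,70],
  [0.8,-0.6,-2.0,0,60],
  [1.2,-1.9,-2.4,0,60],
  [1.4,-3.2,-2.4,0,60],
  [1.4,-4.6,-2.4,0,60],
])

```text
clock: 29.08
position: [0.4137, -0.0338, 0.183]
ee_rot: [0.0, -0.039, 0.999, -0.0]
contact_force: [1.7, -0.4, -0.1]
width: 0.0599
gripper_force: 0.0
```

```bash
python3 - <<'E'
from tool import *
d=load('wrist1');X=cloud(d);k=(X[...,2]>.08)&(X[...,2]<.11)&(X[...,0]>.55)&(X[...,0]<.76)&(X[...,1]>.03)&(X[...,1]<.2);P=X[k];print('reagent',len(P),P.mean(0),P.min(0),P.max(0))
d=grab('side','side2');X=cloud(d);k=(X[...,2]>.011)&(X[...,2]<.03)&(abs(X[...,0]-.456)<.045)&(abs(X[...,1]-.155)<.045);P=X[k];print('timer',len(P),np.median(P,0),P.min(0),P.max(0))
go(.411,-.397,.12)
E
```

```text
reagent 413 [0.682  0.1421 0.0932] [0.6694 0.1256 0.0802] [0.699  0.1563 0.0978]
timer 107 [0.4549 0.1469 0.0201] [0.4237 0.1166 0.0112] [0.4894 0.185  0.027 ]
pos [ 0.4152 -0.0411  0.1831] toolx ang -175.76099296573264 shift units [ 0.7644 -8.8539  1.6443] q6 -1.9014474658553004 w 0.0598197288007267 0.0
```

Emit:
play_rows([
  [0.2,-1.4,0,0,60],
  [0.4,-2.8,0,0,60],
  [0.6,-4.2,0,0,60],
  [0.7,-5.6,0,0,60],
  [0.76,-7,0,0,60],
])

```text
clock: 29.75
position: [0.4053, -0.3157, 0.1824]
ee_rot: [0.0, -0.038, 0.999, 0.0]
contact_force: [1.2, 0.2, -0.6]
width: 0.06
gripper_force: 0.0
```

Emit:
play_rows([
  [0,-1.2,0,0,60],
  [0,-1.85,0.8,0,60],
  [0,-1.85,1.6,0,60],
  [0,-1.85,1.6,0,60],
  [0,-1.85,1.6,0,60],
])

```text
clock: 30.38
position: [0.4118, -0.388, 0.1194]
ee_rot: [0.0, -0.039, 0.999, -0.0]
contact_force: [-0.8, -0.7, 0.2]
width: 0.0599
gripper_force: 0.0
```

```bash
python3 - <<'E'
from tool import *
d=grab('wrist','wrist11');X=cloud(d);k=(X[...,2]>.065)&(X[...,2]<.09)&(abs(X[...,0]-.411)<.04)&(abs(X[...,1]+.397)<.022);P=X[k];print(len(P),P.mean(0),np.percentile(P,[1,99],axis=0))
go(.411,-.397,.022)
E
```

```text
1323 [ 0.408  -0.3985  0.0773] [[ 0.3976 -0.4101  0.0658]
 [ 0.4207 -0.387   0.0797]]
pos [ 0.4121 -0.3883  0.12  ] toolx ang -175.56191388106362 shift units [ 0.0477 -0.2113  2.4509] q6 -2.5268766629742605 w 0.059771105995132176 0.0
```

Emit:
play_rows([
  [0.07,-0.24,0,0,60],
  [0.07,-0.24,0.8,0,60],
  [0.07,-0.24,1.6,0,60],
  [0.07,-0.24,2.4,0,60],
  [0.07,-0.24,2.4,0,60],
])

```text
clock: 31.05
position: [0.4083, -0.397, 0.0215]
ee_rot: [-0.001, -0.039, 0.999, 0.001]
contact_force: [0.7, 0.2, 0.6]
width: 0.06
gripper_force: 0.0
```

Emit:
play_rows([
  [0,0,0,0,45],
  [0,0,0,0,35],
  [0,0,0,0,28],
  [0,0,0,0,28],
  [0,0,0,0,28],
], newtons=35)

```text
clock: 31.68
position: [0.4103, -0.399, 0.0248]
ee_rot: [0.001, -0.039, 0.999, -0.002]
contact_force: [-0.2, 0.2, 6.7]
width: 0.0355
gripper_force: 34.6
```

Emit:
play_rows([
  [0,0,-0.4,0,28],
  [0,0,-1.2,0,28],
  [0,0,-2.4,0,28],
  [0.2,0,-3.4,0,28],
  [0.4,0,-4.2,0,28],
])

```text
clock: 32.3
position: [0.3933, -0.399, 0.1938]
ee_rot: [0.001, -0.039, 0.999, -0.001]
contact_force: [-0.4, -0.5, 0.1]
width: 0.0353
gripper_force: 35.3
```

```bash
python3 - <<'E'
from tool import *
d=grab('wrist','wrist12');go(.40,.163,.18)
s=manip.get_state();X=cloud(d)-s['position'];k=(abs(X[...,0])<.03)&(abs(X[...,1])<.016)&(X[...,2]<.08)&(X[...,2]>.035);P=X[k];print(len(P),np.percentile(P,[1,50,99],axis=0))
E
```

```text
pos [ 0.3937 -0.4009  0.1979] toolx ang -175.58532183608776 shift units [-1.2402 14.0462  0.3342] q6 -2.5652275384881262 w 0.03548434842983568 35.314286027569324
7871 [[-0.0187 -0.0156  0.0357]
 [-0.0105  0.0009  0.0499]
 [ 0.007   0.0155  0.0798]]
```

View pics/wrist12.png

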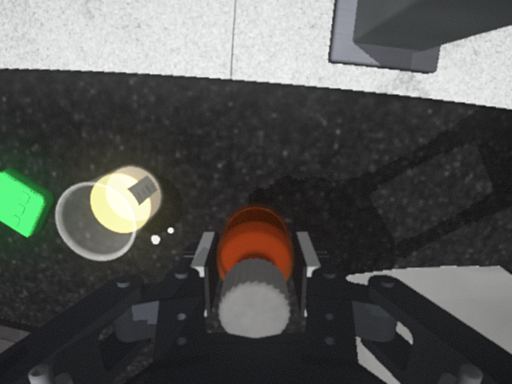

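The bottle (255,255) is held upright by its body. The beaker (108,215) has not moved. Carrying the bottle over now.

Emit:
play_rows([
  [-0.1,1.4,0,0,28],
  [-0.25,2.8,0,0,28],
  [-0.37,4.2,0,0,28],
  [-0.5,5.6,0,0,28],
  [-0.62,7,0,0,28],
])

```text
clock: 32.98
position: [0.3962, -0.116, 0.1912]
ee_rot: [0.001, -0.038, 0.999, -0.0]
contact_force: [0.7, 0.3, -0.2]
width: 0.0356
gripper_force: 35.4
```

Emit:
play_rows([
  [-0.1,1.4,0,0,28],
  [-0.25,2.8,0,0,28],
  [-0.37,4.2,0,0,28],
  [-0.5,5.6,0,0,28],
  [-0.8,6.9,0,0,28],
])

```text
clock: 33.6
position: [0.4064, 0.1617, 0.1913]
ee_rot: [0.001, -0.039, 0.999, -0.0]
contact_force: [1.7, -0.0, -2.2]
width: 0.0352
gripper_force: 35.3
```

Emit:
play_rows([
  [-1,0,0,0,28],
  [-2,0,0.5,0,28],
  [-3,0,1,0,28],
  [-3.6,0,1.5,0,28],
  [-3.6,0,1.5,0,28],
])

```text
clock: 34.22
position: [0.5509, 0.1707, 0.1291]
ee_rot: [-0.001, -0.038, 0.999, -0.0]
contact_force: [-0.8, -0.8, -0.8]
width: 0.0351
gripper_force: 35.4
```

```bash
python3 - <<'E'
from tool import *
go(.558,.1625,.034)
E
```

```text
pos [0.5509 0.1707 0.1291] toolx ang -175.61100823849293 shift units [-0.1682 -0.2182  2.3766] q6 -1.4674592702705527 w 0.03514452387498725 35.39765766821802
```

Emit:
play_rows([
  [-0.17,-0.22,0.3,0,28],
  [-0.17,-0.22,1.1,0,28],
  [-0.17,-0.22,1.9,0,28],
  [-0.17,-0.22,2.3,0,28],
  [-0.17,-0.22,2.3,0,28],
])

```text
clock: 34.85
position: [0.5573, 0.1622, 0.0383]
ee_rot: [-0.001, -0.038, 0.999, -0.0]
contact_force: [0.4, -0.8, -0.4]
width: 0.0354
gripper_force: 35.4
```

Emit:
play_rows([
  [0,0,0.08,0,28],
  [0,0,0.08,0,28],
  [0,0,0.08,0,28],
])

```text
clock: 35.22
position: [0.5587, 0.1627, 0.0363]
ee_rot: [0.001, -0.039, 0.999, 0.0]
contact_force: [-0.5, -0.1, -1.3]
width: 0.0355
gripper_force: 35.4
```

Emit:
play_rows([
  [0,0,0.07,0,28],
  [0,0,0.15,0,28],
  [0,0,0.15,0,28],
])

```text
clock: 35.6
position: [0.5578, 0.1626, 0.0291]
ee_rot: [-0.0, -0.038, 0.999, -0.0]
contact_force: [-1.0, 0.5, -0.7]
width: 0.0351
gripper_force: 35.4
```

Emit:
play_rows([
  [0,0,0.04,0,28],
  [0,0,0.04,0,28],
])

```text
clock: 35.85
position: [0.5583, 0.1626, 0.0279]
ee_rot: [0.0, -0.038, 0.999, 0.0]
contact_force: [0.1, -0.5, -0.8]
width: 0.0354
gripper_force: 35.4
```

Emit:
play_rows([
  [0,0,0.03,0,28],
  [0,0,0.03,0,28],
])

```text
clock: 36.1
position: [0.5585, 0.1627, 0.0279]
ee_rot: [0.001, -0.039, 0.999, 0.0]
contact_force: [-1.8, 0.4, 6.2]
width: 0.0353
gripper_force: 36.1
```

Emit:
play_rows([
  [0,0,-0.02,0,42],
  [0,0,-0.02,0,55],
  [0,0,-0.02,0,60],
  [0,0,-0.8,0,60],
  [0,0,-2.0,0,60],
])

```text
clock: 36.72
position: [0.5568, 0.1623, 0.1057]
ee_rot: [-0.002, -0.038, 0.999, -0.0]
contact_force: [0.4, 0.1, 0.6]
width: 0.06
gripper_force: 0.0
```

Emit:
play_rows([
  [0,0,-1.4,0,60],
  [0,0,-2.8,0,60],
  [1.2,0,-3.8,0,60],
  [2.4,0,-4.6,0,60],
  [3.4,0,-5.2,0,60],
])

```text
clock: 37.35
position: [0.421, 0.152, 0.3161]
ee_rot: [0.001, -0.038, 0.999, 0.0]
contact_force: [0.5, 0.9, 0.7]
width: 0.0598
gripper_force: 0.0
```

Emit:
play_rows([
  [0.5,-1.2,0,0,60],
  [0.5,-2.4,0,0,60],
  [0.5,-3.6,0,0,60],
  [0.5,-3.6,0,0,60],
])

```text
clock: 37.85
position: [0.4137, 0.0044, 0.3146]
ee_rot: [-0.0, -0.036, 0.999, -0.001]
contact_force: [0.2, -0.6, -0.5]
width: 0.0601
gripper_force: 0.0
```

```bash
python3 - <<'E'
from tool import *
print(manip.get_state()['position'])
for n in('wrist','side','scene'):
    d=grab(n,n+'_end');X=cloud(d)
    for nm,x,y,a,b,r in(('dish',.468,.390,.012,.026,.045),('vial',.557,.402,.04,.07,.03),('timer',.456,.155,.014,.028,.048),('cap',.558,.163,.068,.09,.03),('beaker',.43,-.534,.08,.1,.06),('reagent',.682,.142,.08,.11,.05),('forceps',.41,.58,.005,.02,.09)):
        P=X[(X[...,2]>a)&(X[...,2]<b)&(abs(X[...,0]-x)<r)&(abs(X[...,1]-y)<r)]
        if len(P)>3: print(n,nm,len(P),np.median(P,0),P.min(0)[:2],P.max(0)[:2])
a,b=load('side0')['img'],load('side_end')['img'];
for nm,(u,v,w,h) in dict(beaker=(262,255,40,40),forceps=(195,132,32,16)).items(): print(nm,'diff',np.abs(a[v:v+h,u:u+w].astype(int)-b[v:v+h,u:u+w]).mean())
E
```

```text
[0.4137 0.0044 0.3146]
wrist dish 1082 [0.4676 0.3848 0.0192] [0.4367 0.357 ] [0.4988 0.4166]
wrist vial 201 [0.5557 0.3992 0.054 ] [0.5467 0.3922] [0.5676 0.414 ]
wrist timer 1701 [0.4539 0.1538 0.0213] [0.4234 0.1243] [0.4883 0.1866]
wrist cap 28 [0.5482 0.1689 0.08  ] [0.5455 0.1649] [0.5524 0.174 ]
side dish 59 [0.4667 0.3819 0.0183] [0.4256 0.3573] [0.4958 0.4301]
side vial 16 [0.5587 0.3951 0.0516] [0.5504 0.3831] [0.5682 0.4099]
side timer 100 [0.4574 0.1466 0.0198] [0.4228 0.1165] [0.4896 0.1841]
side cap 19 [0.5569 0.1546 0.0788] [0.5481 0.1419] [0.5697 0.1722]
side beaker 147 [ 0.4332 -0.5242  0.0873] [ 0.3955 -0.5712] [ 0.4679 -0.4988]
side forceps 59 [0.3958 0.5852 0.0063] [0.3213 0.4977] [0.4949 0.6679]
scene dish 57 [0.4632 0.3856 0.0195] [0.4359 0.3558] [0.4942 0.4209]
scene vial 13 [0.5523 0.3976 0.0498] [0.543  0.3853] [0.5663 0.4072]
scene timer 81 [0.4497 0.1483 0.0216] [0.4174 0.1202] [0.4877 0.1842]
scene cap 18 [0.5536 0.1563 0.0794] [0.5405 0.146 ] [0.5687 0.1717]
scene beaker 107 [ 0.4379 -0.5332  0.0877] [ 0.3909 -0.5697] [ 0.4661 -0.4998]
scene reagent 24 [0.6787 0.1339 0.0933] [0.6655 0.1204] [0.6942 0.1515]
scene forceps 37 [0.3967 0.5239 0.0069] [0.3448 0.4901] [0.4939 0.5941]
beaker diff 7.89
forceps diff 0.8203125
```

All four are in place at the right heights, and the bystanders are where they were. Handing in.

```bash
python3 -c "
from rig import manip
print(manip.sign_off())"
```

```text
the job is handed in; nothing more can be done
None
```

I handed in the job at about 38 s: in the final camera readings the dish, vial, timer and dropper bottle were each flat or upright within a few millimetres of their bay centres, and the beaker, red-capped bottle and forceps were where they started.

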